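# Comb the flower sticks into two rows

### The job

Take the little rake from its cradle and, in each bay of the tray, comb the scattered sticks towards the robot into one straight row lying flat, side by side without gaps against the sliding bar, and draw the row on gently until the bar is fully home. Stop as soon as you feel the bar come up against its stop: a pull of more than about 15 N can split a stick. Touch the sticks only with the rake, do not press it hard on the tray, leave the other things where they are, and at the end put the rake back upright, seated in its cradle.

Things in the scene. Friction and masses are not known exactly. Their poses are not given: they have to be found in the camera images.
- tray: low plywood bundling tray, fixed, 250 x 250 mm, walls 24 high over the table and 6 thick; origin at the centre of its underside; inner floor 6 above the origin. Its x axis points away from the robot, y to the left. A divider 10 thick along x makes a left bay (centre line y = +62) and a right bay (y = -62), each 114 wide inside and open above. Far wall's inner face at x = +119. Each bay holds three loose sticks and, at its near end, an aluminium bar that slides along x.
- left_bar (a joint): slide of the left bay's bar, in m: 0 = 30 mm short of home, 0.030 = fully home (a firm stop at the near end); it grows as the bar is pushed towards the robot (tray -x). About 4 N of friction holds it where it is left; it starts at 0 to 0.012. The bar is 14 thick, 110 long, its top 22 above the tray's origin; its face lies at tray x = -69 at 0 and -99 at home.
- right_bar (a joint): the same for the right bay's bar
- left_bar_face (a point): centre of the left bar's face that looks away from the robot (towards the sticks); axes as the tray's
- right_bar_face (a point): the same for the right bar
- stick1_center (a point): centre of one of six split-wood sticks lying in the bays, 90 long (its y axis), 9 tall, uneven in width (its x axis): anything from 9 to 20, not known one by one. They start at up to 0.25 rad from the tray's y, all beyond the bar and with centres at tray x below +60 (no part beyond +84). 12 to 26 g each.
- stick2_center (a point): centre of one of six split-wood sticks lying in the bays; see stick1
- stick3_center (a point): centre of one of six split-wood sticks lying in the bays; see stick1
- stick4_center (a point): centre of one of six split-wood sticks lying in the bays; see stick1
- stick5_center (a point): centre of one of six split-wood sticks lying in the bays; see stick1
- stick6_center (a point): centre of one of six split-wood sticks lying in the bays; see stick1
- rake_grip (a point): centre of the rake's upright wooden handle, a post 24 x 24 and 50 tall whose axes are the rake's. Below it a head 30 (x) x 86 (y) x 10 tall, and below that one row along y of six steel tines 5 thick, 15 apart (outermost at y = +-37.5), in line under the handle. The handle's foot is 25, the head's underside 35 and the tine tips 57 below this point. 130 g. It starts upright in its cradle with the same yaw.
- rake: the rake; origin in the middle of the tine row at tip height, z up
- cradle_top (a point): the rake's cradle, a fixed dark wooden block 70 (x) x 104 (y) x 30 tall with a slot along its y, 16 wide, 88 long, 25 deep, in its top. This point is the slot's centre at the top face. The tines hang in the slot and the head rests on the top face, so the tine tips are 22 below this point when it is seated.
- bell_cup: small open brass bell cup, 40 wide, 30 tall, loose (mm), to be left alone; origin under its centre
- spool: grey spool, 44 wide, 36 tall, loose (mm), to be left alone; origin under its centre
- pine_cone: dark pine cone, 48 wide, 55 tall, loose (mm), to be left alone; origin under its centre
- glue_jar: white jar with a cap, 52 wide, 75 tall, loose (mm), to be left alone; origin under its centre
Not all that is in view belongs to the job. Leave any red or turquoise look-alike of the part that bears stick6_center alone.

How it is judged:
By the outcome, as a careful person would: the job done as asked, in the order asked, and still so for the second after the job is handed in, with the robot touching nothing.
It also fails if it takes over 67 s, if anything falls off the work surface, if the arm or the gripper's body presses on something with over 40 N, if the wrist force passes 120 N, or if a joint passes its speed limit or range.

### The arm

A 7-joint arm with a two-finger parallel gripper is mounted at the origin on the work surface. World frame = base frame: x ahead of the robot, y to its left, z up, the work surface at z = 0. Lengths are in mm, angles in rad, forces in N, time in s.
With the tool pointing down it reaches from about 400 to 900 mm from the base axis. Payload 5.5 kg.
Tool frame: the origin (TCP) lies at the very end of the fingers, on their centre line; the grasp point (between the pads) lies 19 mm behind it; z points along the fingers, y is the direction in which the jaws open and shut (so a half turn about z gives the same grasp; the last joint's range is limited). The gripper opens to 92 mm and grips with 3 to 60 N. Pads are 19 mm wide; open, the fingers measure 130 mm over their backs; the gripper's body (75 mm by 190 mm) begins 47 mm behind the grasp point.
Start: joints at [-0.847, 0.501, -0.427, 1.55, 0.221, 1.138, -0.21], TCP at [288.996, 582.221, 226.729] pointing down, gripper open.
Joint ranges: [-2.88, 2.88], [-0.31, 2.03], [-1.54, 1.56], [0.2, 2.42], [-1.41, 4.55], [0.19, 2.02], [-2.57, 2.57]. Speed limits (rad/s): [2.57, 2.57, 3.14, 3.14, 3.14, 3.14, 3.14].

### API

Orientations are given as a rotation vector (axis times angle).
In Python, from station import ctrl gives the robot as it stands. The module is installed in compiled form; this text tells all that it offers.
- The arm moves only by the shell command python3 -m creep 'ROWS'. ROWS is JSON, a list of rows, each an object with "slide": the shift along the tool's x, y, z each as a share of 50 cm, from -1 to 1, a list of three; "delta_rot": the turn, a rotation vector about the tool's x, y, z each as a share of 90 degrees, from -1 to 1, a list of three; "grip": the opening, from 0 (shut) to 1 (fully open). In form: [{"slide": [tx, ty, tz], "delta_rot": [ax, ay, az], "grip": grip}, ...]. A call has 1 to 8 rows; each row is the pose to reach, as a shift and turn from the pose commanded when the call began, along the tool's axes at that moment; what a row does not reach only later rows make up. A row lasts 1/12 s, in which the tool goes at most 41.7 mm and 7.16 degrees, less where a joint would pass 70% of its speed; a pose out of reach is approached as far as the arm can. A call with a number of a shift or a turn outside -1 to 1 is refused whole. A call with a gripper value outside its range is refused whole. The fingers move at their own pace and stop on an object; the grip force is fixed at half the most. Time passes only in rows, so rows that repeat a pose let the fingers close. It gives the time, the measured TCP pose, the force and the opening at its end, in the units of the state.
- ctrl.get_obs(): the state, without advancing time (a new reading comes with each control period).
- ctrl.camera(name): name is "side" or "top" or "wrist"; returns a dict with "frame" (480x640x3 uint8, red, green, blue), "fov_y" (degrees; the focal length in pixels is half the picture's height over the tangent of half this angle, whatever the lens; pixels are square), "cx", "cy" (the principal point, pixels), "rvec" (rotation vector, rad) and "tvec" (3), from world to camera coordinates, as OpenCV has them. Camera axes: x right, y down, z forward; pixel columns grow to the right and rows downward; lengths in mm; the calibration is good to about 2 mm. A picture is of the moment at which its call begins. There is no depth.
- ctrl.hand_in(): hands the job in, once; it reports no verdict.
The state is a dict: "time_s": time; "q": joint angles; "qd": joint speeds; "tau": joint torques, N m; "eef_pos": TCP position; "tool_rot": TCP orientation; "ft_force": force on the tool from outside, world axes, zero at the start; "wrist_torque": the same for the moment, N m; "gripper_width": finger opening in mm.
Only numpy, scipy, OpenCV 4.12 (cv2) and the standard library are available. Lean on these libraries where they do the work, as an engineer would, in place of code of your own. Each camera call takes 0.05 s, during which the arm holds its last target. There are 200 camera calls.

## Working session

There is one attempt and no reset: what is moved stays moved. The work goes in short steps, Python scripts to look and compute and a shell command to move; the robot and the scene stay as the last step left them, time stands still between calls to the robot, and variables do not carry over. Pictures are saved under pics/ and viewed, about 8 in all and at most 12, crops included, and the job is handed in when it is done.

```bash
mkdir -p pics; cat > h.py <<'E'
import numpy as np, cv2
from station import ctrl
def cam(n,save=None):
    c=ctrl.camera(n)
    if save: cv2.imwrite('pics/'+save,c['frame'][:,:,::-1])
    return c
def parts(c):
    R=cv2.Rodrigues(np.array(c['rvec'],float))[0];t=np.array(c['tvec'],float).ravel()
    f=240/np.tan(np.radians(c['fov_y'])/2);return R,t,f
def ray(c,uv,z):
    R,t,f=parts(c);o=-R.T@t
    uv=np.atleast_2d(uv).astype(float)
    d=np.c_[(uv[:,0]-c['cx'])/f,(uv[:,1]-c['cy'])/f,np.ones(len(uv))]@R
    return o+d*((z-o[2])/d[:,2])[:,None]
def proj(c,P):
    R,t,f=parts(c);q=np.atleast_2d(P)@R.T+t
    return np.c_[c['cx']+f*q[:,0]/q[:,2],c['cy']+f*q[:,1]/q[:,2]]
E
python3 - <<'E'
from h import *
for n in('top','side'):
    c=cam(n,n+'0.png');R,t,f=parts(c);print(n,f,c['cx'],c['cy'],(-R.T@t).round(),R.round(3).tolist())
o=ctrl.get_obs();print({k:np.round(v,3) for k,v in o.items()})
E
```

```text
top 455.1057756639221 312.42737266015786 238.46579031162221 [480. -16. 861.] [[0.021, -1.0, -0.012], [-0.992, -0.02, -0.122], [0.121, 0.014, -0.993]]
side 542.7053509774613 316.1497392761408 233.84322549597576 [470. 874. 866.] [[-0.996, -0.086, -0.015], [-0.046, 0.664, -0.746], [0.075, -0.743, -0.665]]
{'time_s': np.float64(0.1), 'q': array([-0.847,  0.502, -0.427,  1.551,  0.221,  1.138, -0.21 ]), 'qd': array([ 0.   , -0.002, -0.001, -0.003, -0.001,  0.   , -0.002]), 'tau': array([-1.2000e-02, -5.6787e+01, -5.8380e+00, -2.7991e+01, -6.9000e-02,
        2.4000e-02,  0.0000e+00]), 'eef_pos': array([288.794, 581.606, 225.782]), 'tool_rot': array([-7.170e-01, -3.058e+00,  3.000e-03]), 'ft_force': array([-0.477, -0.279, -0.735]), 'wrist_torque': array([-0.049,  0.021,  0.038]), 'gripper_width': np.float64(91.585)}
```

View pics/top0.png

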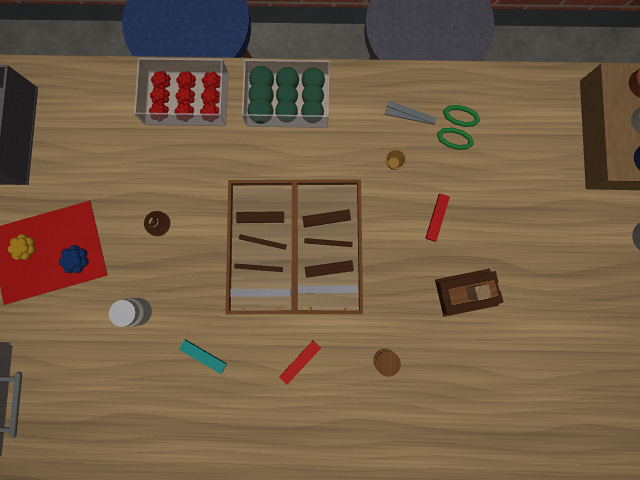

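View pics/side0.png

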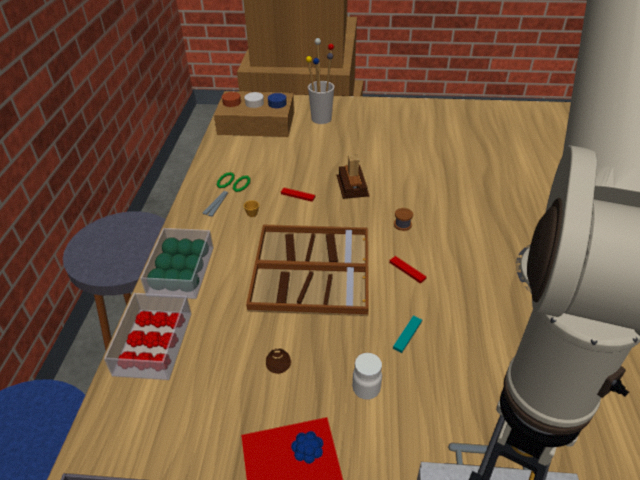

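The top view shows the tray at about (294,247). The dark brown sticks are in its bays at (260,217), (262,241), (258,267), (327,218), (328,242) and (329,268). The bars are at (260,293) and (327,289), and the rake in its cradle is at (470,292). The red pieces (437,217), (300,362) and the turquoise one (203,357) are look-alikes outside the tray, so I leave them. Next I measure.

```bash
cat > m.py <<'E'
from h import *
c=cam('top');I=c['frame'];H=cv2.cvtColor(I,cv2.COLOR_RGB2HSV)
def show(name,mask,z,amin):
    for k in cv2.findContours(mask.astype(np.uint8),cv2.RETR_EXTERNAL,cv2.CHAIN_APPROX_NONE)[0]:
        if cv2.contourArea(k)<amin: continue
        P=ray(c,k.reshape(-1,2),z)[:,:2].astype(np.float32)
        b=cv2.boxPoints(cv2.minAreaRect(P));u=k.reshape(-1,2).mean(0).round()
        e=b[1]-b[0],b[2]-b[1];L=max(e,key=np.linalg.norm);a=np.arctan2(L[1],L[0])
        print(name,u,'ctr',b.mean(0).round(1),'sz',np.linalg.norm(e[0]).round(1),np.linalg.norm(e[1]).round(1),'long-axis yaw from y',round((a-np.pi/2+np.pi/2)%np.pi-np.pi/2,3))
g=I.astype(int);s=np.zeros(I.shape[:2],bool);s[185:315,232:358]=1
show('stick',s&(g[:,:,0]<75),15,60)
show('bar',s&(g.max(2)-g.min(2)<30)&(g.min(2)>110),22,100)
s=np.zeros(I.shape[:2],bool);s[172:320,220:368]=1
print(I[248,294],I[181,260],I[212,262],I[200,262],I[292,260])
show('tray',s&(g[:,:,0]-g[:,:,2]>30)&(g[:,:,0]<125)&(H[:,:,1]>120),24,2000)
s=np.zeros(I.shape[:2],bool);s[262:320,430:510]=1
show('cradle(dark)',s&(g[:,:,0]<80),30,200)
cr=np.hstack([cv2.resize(I[255:330,425:515],(480,400),interpolation=2),cv2.resize(I[172:322,220:370],(400,400),interpolation=2)][:1])
cv2.imwrite('pics/crop1.png',np.hstack([cr,cv2.resize(I[172:322,220:370],(400,400),interpolation=2)])[:,:480+320,::-1])
E
python3 m.py
```

```text
stick [258. 267.] ctr [527.5  95.6] sz 9.0 90.2 long-axis yaw from y -0.056
stick [329. 269.] ctr [527.8 -35.9] sz 89.0 19.7 long-axis yaw from y 0.163
stick [328. 242.] ctr [577.2 -33. ] sz 9.5 88.3 long-axis yaw from y -0.06
stick [262. 242.] ctr [575.8  89.5] sz 9.3 90.0 long-axis yaw from y -0.204
stick [260. 217.] ctr [622.3  96.3] sz 89.1 19.1 long-axis yaw from y 0.02
stick [326. 218.] ctr [623.1 -29.8] sz 88.6 21.0 long-axis yaw from y 0.179
bar [260. 292.] ctr [480.9  88.6] sz 104.8 12.8 long-axis yaw from y 0.021
bar [328. 289.] ctr [490.8 -34.2] sz 108.2 12.8 long-axis yaw from y 0.021
[103  65  40] [103  66  38] [50 28 16] [123 103  78] [131 129 136]
tray [294. 247.] ctr [569.1  29.5] sz 251.6 250.3 long-axis yaw from y 0.028
cradle(dark) [469. 292.] ctr [ 490.8 -288.8] sz 111.4 68.1 long-axis yaw from y 0.219
```

View pics/crop1.png

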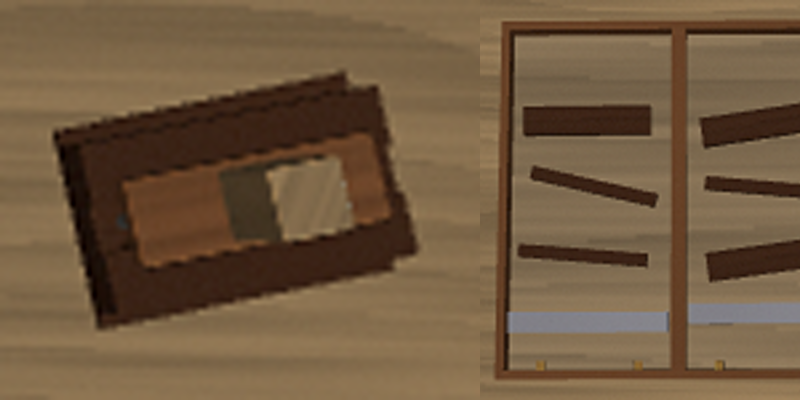

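```bash
cat >> h.py <<'E'
from scipy.spatial.transform import Rotation as Ro
def goal(p,yaw):
    """print slide/delta_rot shares to reach TCP p, tool down, tool y at world angle yaw"""
    o=ctrl.get_obs();R=Ro.from_rotvec(o['tool_rot']);e=np.array(o['eef_pos'])
    y=np.array([np.cos(yaw),np.sin(yaw),0]);z=np.array([0,0,-1.]);T=Ro.from_matrix(np.c_[np.cross(y,z),y,z])
    print('t',round(o['time_s'],2),'pos',e.round(1),'f',np.round(o['ft_force'],1),'w',round(float(o['gripper_width']),1),
     'slide',(R.inv().apply(np.array(p)-e)/500).round(4),'rot',((R.inv()*T).as_rotvec()/(np.pi/2)).round(4))
def tray(x,y,z=0,c=(569,29.5),yaw=0.022):
    return np.array([c[0]+x*np.cos(yaw)-y*np.sin(yaw),c[1]+x*np.sin(yaw)+y*np.cos(yaw),z])
E
python3 - <<'E'
from h import *
c=cam('top')
k=lambda a:np.array([[425+x*90/480,255+y*75/400] for x,y in a])
h=ray(c,k([(122,180),(375,132),(395,218),(147,268)]),40);t=ray(c,k([(268,165),(345,155),(352,232),(275,242)]),90)
print('head',h.mean(0),h[:,:2].round(1).tolist(),'handle',t.mean(0));d=h[0]-h[1]+h[3]-h[2];yaw=np.arctan2(d[1],d[0])-np.pi/2;print('yaw',yaw)
p=(h.mean(0)+t.mean(0))/2;p[2]=190
goal(p,yaw)
E
```

```text
head [ 489.24349051 -294.73755963   40.        ] [[494.7, -248.9], [512.5, -333.7], [484.0, -339.6], [465.7, -256.8]] handle [ 489.32327616 -293.50621533   90.        ]
yaw 0.21233017980867364
t 0.2 pos [288.9 581.8 226.1] f [-0.3 -0.1  1.1] w 91.6 slide [-1.1379 -1.3909  0.0737] rot [-7.000e-04  3.000e-04  5.715e-01]
```

```bash
M='python3 -m creep'
python3 -m creep '[{"slide":[-0.47,-0.41,0.02],"delta_rot":[0,0,0],"grip":1},{"slide":[-0.47,-0.41,0.02],"delta_rot":[0,0,0],"grip":1},{"slide":[-0.47,-0.41,0.02],"delta_rot":[0,0,0],"grip":1},{"slide":[-0.47,-0.41,0.02],"delta_rot":[0,0,0],"grip":1},{"slide":[-0.47,-0.41,0.02],"delta_rot":[0,0,0],"grip":1},{"slide":[-0.47,-0.41,0.02],"delta_rot":[0,0,0],"grip":1},{"slide":[-0.47,-0.41,0.02],"delta_rot":[0,0,0],"grip":1},{"slide":[-0.47,-0.41,0.02],"delta_rot":[0,0,0],"grip":1}]'
python3 -m creep '[{"slide":[-0.4,-0.48,0.02],"delta_rot":[0,0,0],"grip":1},{"slide":[-0.4,-0.48,0.02],"delta_rot":[0,0,0],"grip":1},{"slide":[-0.4,-0.48,0.02],"delta_rot":[0,0,0],"grip":1},{"slide":[-0.4,-0.48,0.02],"delta_rot":[0,0,0],"grip":1},{"slide":[-0.4,-0.48,0.02],"delta_rot":[0,0,0],"grip":1},{"slide":[-0.4,-0.48,0.02],"delta_rot":[0,0,0],"grip":1},{"slide":[-0.4,-0.48,0.02],"delta_rot":[0,0,0],"grip":1},{"slide":[-0.4,-0.48,0.02],"delta_rot":[0,0,0],"grip":1}]'
python3 -c "
from h import *
goal((489.3,-294,180),.212)"
```

```text
time_s: 0.87
eef_pos: [410.4, 288.1, 216.3]
tool_rot: [0.726, 3.055, -0.005]
ft_force: [0.8, -0.5, -0.6]
gripper_width: 92.1
time_s: 1.53
eef_pos: [481.2, -15.7, 206.7]
tool_rot: [0.726, 3.056, -0.003]
ft_force: [0.2, 0.5, 0.6]
gripper_width: 91.8
t 1.53 pos [481.2 -15.7 206.7] f [0.2 0.5 0.6] w 91.8 slide [-0.2647 -0.4898  0.0547] rot [-0.0006  0.0013  0.5682]
```

```bash
python3 -m creep '[{"slide":[-0.26,-0.49,0.05],"delta_rot":[0,0,0.568],"grip":1},{"slide":[-0.26,-0.49,0.05],"delta_rot":[0,0,0.568],"grip":1},{"slide":[-0.26,-0.49,0.05],"delta_rot":[0,0,0.568],"grip":1},{"slide":[-0.26,-0.49,0.05],"delta_rot":[0,0,0.568],"grip":1},{"slide":[-0.26,-0.49,0.05],"delta_rot":[0,0,0.568],"grip":1},{"slide":[-0.26,-0.49,0.05],"delta_rot":[0,0,0.568],"grip":1},{"slide":[-0.26,-0.49,0.05],"delta_rot":[0,0,0.568],"grip":1},{"slide":[-0.26,-0.49,0.05],"delta_rot":[0,0,0.568],"grip":1}]'
python3 -m creep '[{"slide":[0,0,0],"delta_rot":[0,0,0],"grip":1},{"slide":[0,0,0],"delta_rot":[0,0,0],"grip":1}]'
python3 - <<'E'
from h import *
goal((489.3,-294,180),.212)
c=cam('wrist','w1.png');R,t,f=parts(c);print((-R.T@t).round(),R.round(2).tolist())
print(proj(c,[[489.3,-294,90],[489.3,-294,40]]).round())
E
```

```text
time_s: 2.2
eef_pos: [486.2, -295.2, 181.3]
tool_rot: [1.984, 2.433, -0.006]
ft_force: [0.8, -0.4, 0.3]
gripper_width: 91.7
time_s: 2.37
eef_pos: [488.3, -285.9, 181.3]
tool_rot: [-1.963, -2.451, -0.001]
ft_force: [0.6, 1.1, -0.4]
gripper_width: 92.0
t 2.37 pos [ 488.3 -285.9  181.3] f [ 0.6  1.1 -0.4] w 92.0 slide [-0.0163 -0.0015  0.0026] rot [-0.0003 -0.0009  0.0051]
[ 474. -221.  338.] [[0.98, 0.22, -0.0], [0.21, -0.95, 0.25], [0.05, -0.24, -0.97]]
[[322. 258.]
 [322. 240.]]
```

View pics/w1.png

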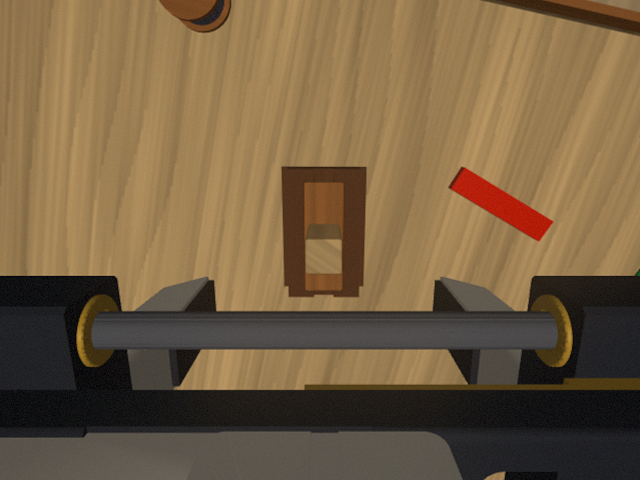

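The wrist view shows the handle top at (324,255), within 3 px of where I predicted it. The yaw is aligned with the cradle, so I descend and grip.

```bash
python3 -m creep '[{"slide":[-0.0125,0.003,0.06],"delta_rot":[0,0,0],"grip":1},{"slide":[-0.0125,0.003,0.13],"delta_rot":[0,0,0],"grip":1},{"slide":[-0.0125,0.003,0.2],"delta_rot":[0,0,0],"grip":1},{"slide":[-0.0125,0.003,0.25],"delta_rot":[0,0,0],"grip":1},{"slide":[-0.0125,0.003,0.272],"delta_rot":[0,0,0],"grip":1},{"slide":[-0.0125,0.003,0.272],"delta_rot":[0,0,0],"grip":0.7},{"slide":[-0.0125,0.003,0.272],"delta_rot":[0,0,0],"grip":0.5},{"slide":[-0.0125,0.003,0.272],"delta_rot":[0,0,0],"grip":0.35}]'
python3 -m creep '[{"slide":[0,0,0],"delta_rot":[0,0,0],"grip":0.1},{"slide":[0,0,0],"delta_rot":[0,0,0],"grip":0},{"slide":[0,0,0],"delta_rot":[0,0,0],"grip":0},{"slide":[0,0,0],"delta_rot":[0,0,0],"grip":0},{"slide":[0,0,0],"delta_rot":[0,0,0],"grip":0}]'
python3 -c "
from h import *
goal((489.3,-294,45),.212);print(ctrl.get_obs()['tool_rot'])"
```

```text
time_s: 3.08
eef_pos: [492.7, -293.0, 47.5]
tool_rot: [1.964, 2.449, 0.001]
ft_force: [0.5, -0.7, -0.6]
gripper_width: 76.4
time_s: 3.5
eef_pos: [491.3, -293.0, 46.2]
tool_rot: [1.966, 2.449, 0.0]
ft_force: [-0.4, -0.1, 0.5]
gripper_width: 43.2
t 3.5 pos [ 491.3 -293.    46.2] f [-0.4 -0.1  0.5] w 43.2 slide [-0.0012 -0.0044  0.0023] rot [0.0004 0.0002 0.0037]
[1.96643212e+00 2.44921598e+00 3.02984235e-04]
```

```bash
python3 -m creep '[{"slide":[0,0,0],"delta_rot":[0,0,0],"grip":0},{"slide":[0,0,0],"delta_rot":[0,0,0],"grip":0},{"slide":[0,0,0],"delta_rot":[0,0,0],"grip":0},{"slide":[0,0,0],"delta_rot":[0,0,0],"grip":0},{"slide":[0,0,0],"delta_rot":[0,0,0],"grip":0}]'
python3 -c "
from h import *
goal((489.3,-294,45),.212);print(ctrl.get_obs()['tool_rot'])"
```

```text
time_s: 3.92
eef_pos: [490.8, -292.9, 45.6]
tool_rot: [-1.967, -2.449, 0.0]
ft_force: [-0.8, 0.1, 0.8]
gripper_width: 23.9
t 3.92 pos [ 490.8 -292.9   45.6] f [-0.8  0.1  0.8] w 23.9 slide [-0.0015 -0.0034  0.0012] rot [-0.0003 -0.0002  0.0036]
[-1.96670131e+00 -2.44920541e+00  3.57542816e-04]
```

```bash
python3 -m creep '[{"slide":[0,0,-0.04],"delta_rot":[0,0,0],"grip":0},{"slide":[0,0,-0.08],"delta_rot":[0,0,0],"grip":0},{"slide":[0,0,-0.13],"delta_rot":[0,0,0],"grip":0},{"slide":[0,0,-0.17],"delta_rot":[0,0,0],"grip":0},{"slide":[0,0,-0.17],"delta_rot":[0,0,0],"grip":0}]'
python3 -c "
from h import *
goal(tray(95,-62,110),.022)"
```

```text
time_s: 4.33
eef_pos: [493.7, -294.3, 134.7]
tool_rot: [1.963, 2.444, 0.002]
ft_force: [0.8, 0.1, -0.1]
gripper_width: 23.7
t 4.33 pos [ 493.7 -294.3  134.7] f [ 0.8  0.1 -0.1] w 23.7 slide [0.4413 0.4489 0.0499] rot [0.0037 0.0024 0.1246]
```

```bash
python3 -m creep '[{"slide":[0.441,0.449,0],"delta_rot":[0,0,0.124],"grip":0},{"slide":[0.441,0.449,0],"delta_rot":[0,0,0.124],"grip":0},{"slide":[0.441,0.449,0],"delta_rot":[0,0,0.124],"grip":0},{"slide":[0.441,0.449,0],"delta_rot":[0,0,0.124],"grip":0},{"slide":[0.441,0.449,0],"delta_rot":[0,0,0.124],"grip":0},{"slide":[0.441,0.449,0],"delta_rot":[0,0,0.124],"grip":0},{"slide":[0.441,0.449,0.02],"delta_rot":[0,0,0.124],"grip":0},{"slide":[0.441,0.449,0.04],"delta_rot":[0,0,0.124],"grip":0}]'
python3 -m creep '[{"slide":[0,0,0],"delta_rot":[0,0,0],"grip":0},{"slide":[0,0,0],"delta_rot":[0,0,0],"grip":0},{"slide":[0,0,0],"delta_rot":[0,0,0],"grip":0}]'
python3 -c "
from h import *
goal(tray(95,-62,45.5),.022);c=cam('top','top1.png');cv2.imwrite('pics/top1c.png',cv2.resize(c['frame'][160:330,200:420,::-1],(770,595)))
print(ctrl.get_obs()['tool_rot'])
cam('wrist','w2.png')"
```

```text
time_s: 5.0
eef_pos: [665.9, -22.3, 111.1]
tool_rot: [2.19, 2.252, 0.008]
ft_force: [1.2, 1.7, -1.5]
gripper_width: 23.6
time_s: 5.25
eef_pos: [661.4, -30.0, 109.2]
tool_rot: [-2.195, -2.246, 0.004]
ft_force: [0.2, -1.3, -1.7]
gripper_width: 23.8
t 5.25 pos [661.4 -30.  109.2] f [ 0.2 -1.3 -1.7] w 23.8 slide [-0.0009  0.0081  0.1274] rot [-0.0017  0.0006  0.0005]
[-2.19767259 -2.24463653  0.0032932 ]
```

View pics/w2.png

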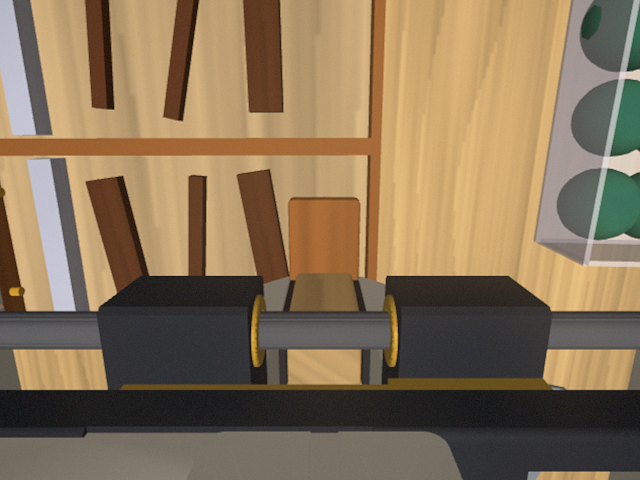

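The rake hangs square to the tray beyond the far stick of the right bay, with head edge (290..358,200). I lower it.

```bash
python3 -m creep '[{"slide":[-0.001,0.008,0.04],"delta_rot":[0,0,0],"grip":0},{"slide":[-0.001,0.008,0.08],"delta_rot":[0,0,0],"grip":0},{"slide":[-0.001,0.008,0.11],"delta_rot":[0,0,0],"grip":0},{"slide":[-0.001,0.008,0.12],"delta_rot":[0,0,0],"grip":0},{"slide":[-0.001,0.008,0.125],"delta_rot":[0,0,0],"grip":0},{"slide":[-0.001,0.008,0.127],"delta_rot":[0,0,0],"grip":0},{"slide":[-0.001,0.008,0.127],"delta_rot":[0,0,0],"grip":0}]'
python3 -c "
from h import *
goal(tray(95,-62,45.5),.022)"
```

```text
time_s: 5.93
eef_pos: [667.2, -29.8, 47.9]
tool_rot: [2.196, 2.246, 0.001]
ft_force: [0.4, 0.4, -1.2]
gripper_width: 23.7
t 5.93 pos [667.2 -29.8  47.9] f [ 0.4  0.4 -1.2] w 23.7 slide [-0.0012 -0.0037  0.0049] rot [0.0007 0.     0.0004]
```

```bash
python3 -m creep '[{"slide":[0,-0.01,0.002],"delta_rot":[0,0,0],"grip":0},{"slide":[0,-0.02,0.003],"delta_rot":[0,0,0],"grip":0},{"slide":[0,-0.03,0.003],"delta_rot":[0,0,0],"grip":0},{"slide":[0,-0.04,0.003],"delta_rot":[0,0,0],"grip":0},{"slide":[0,-0.05,0.003],"delta_rot":[0,0,0],"grip":0},{"slide":[0,-0.06,0.003],"delta_rot":[0,0,0],"grip":0},{"slide":[0,-0.07,0.003],"delta_rot":[0,0,0],"grip":0},{"slide":[0,-0.08,0.003],"delta_rot":[0,0,0],"grip":0}]'
python3 -c "
from h import *
goal(tray(0,-62,45.5),.022)"
python3 -m creep '[{"slide":[0,-0.01,0],"delta_rot":[0,0,0],"grip":0},{"slide":[0,-0.02,0],"delta_rot":[0,0,0],"grip":0},{"slide":[0,-0.03,0],"delta_rot":[0,0,0],"grip":0},{"slide":[0,-0.04,0],"delta_rot":[0,0,0],"grip":0},{"slide":[0,-0.05,0],"delta_rot":[0,0,0],"grip":0},{"slide":[0,-0.06,0],"delta_rot":[0,0,0],"grip":0},{"slide":[0,-0.07,0],"delta_rot":[0,0,0],"grip":0},{"slide":[0,-0.08,0],"delta_rot":[0,0,0],"grip":0}]'
python3 -c "
from h import *
goal(tray(-99+48+2.5,-62,45.5),.022)
c=cam('top');cv2.imwrite('pics/top2c.png',cv2.resize(c['frame'][160:330,200:420,::-1],(770,595)))"
```

```text
time_s: 6.6
eef_pos: [626.2, -30.3, 45.9]
tool_rot: [2.196, 2.247, 0.0]
ft_force: [0.8, -0.5, -0.2]
gripper_width: 23.9
t 6.6 pos [626.2 -30.3  45.9] f [ 0.8 -0.5 -0.2] w 23.9 slide [-0.0017 -0.1118  0.0007] rot [ 0.0002 -0.      0.0007]
time_s: 7.27
eef_pos: [586.2, -31.3, 45.7]
tool_rot: [-2.196, -2.247, -0.0]
ft_force: [0.2, 0.4, -2.3]
gripper_width: 23.8
t 7.27 pos [586.2 -31.3  45.7] f [ 0.2  0.4 -2.3] w 23.8 slide [-0.0016 -0.1287  0.0004] rot [-0.     -0.      0.0007]
```

View pics/top2c.png

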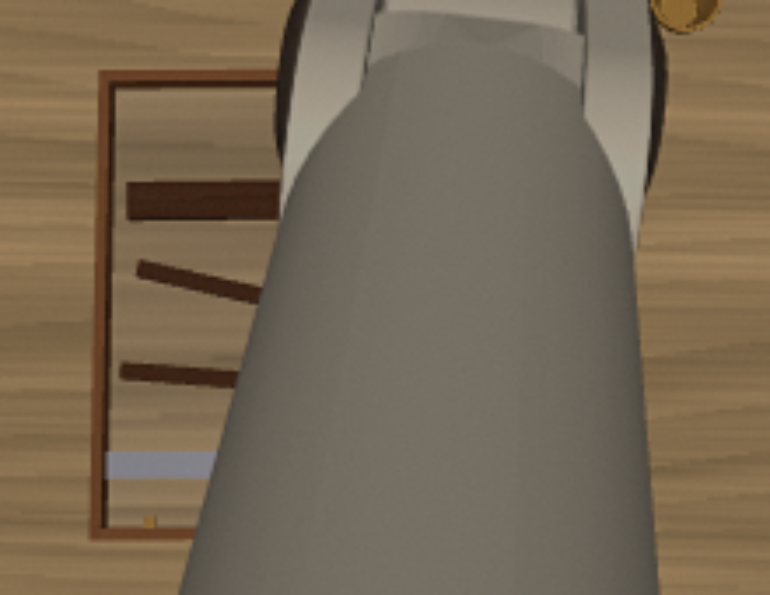

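```bash
python3 -m creep '[{"slide":[0,-0.01,0],"delta_rot":[0,0,0],"grip":0},{"slide":[-0.001,-0.02,0],"delta_rot":[0,0,0],"grip":0},{"slide":[-0.001,-0.03,0],"delta_rot":[0,0,0],"grip":0},{"slide":[-0.001,-0.038,0],"delta_rot":[0,0,0],"grip":0},{"slide":[-0.001,-0.046,0],"delta_rot":[0,0,0],"grip":0},{"slide":[-0.001,-0.054,0],"delta_rot":[0,0,0],"grip":0},{"slide":[-0.001,-0.062,0],"delta_rot":[0,0,0],"grip":0},{"slide":[-0.001,-0.068,0],"delta_rot":[0,0,0],"grip":0}]'
python3 -m creep '[{"slide":[0,-0.004,0],"delta_rot":[0,0,0],"grip":0},{"slide":[0,-0.008,0],"delta_rot":[0,0,0],"grip":0},{"slide":[0,-0.012,0],"delta_rot":[0,0,0],"grip":0}]'
python3 -c "
from h import *
goal(tray(-99+48+2.5,-62,45.5),.022)
c=cam('side');cv2.imwrite('pics/s2c.png',cv2.resize(c['frame'][200:330,230:400,::-1],(780,596)))"
```

```text
time_s: 7.98
eef_pos: [552.2, -32.5, 45.7]
tool_rot: [-2.196, -2.247, 0.0]
ft_force: [0.2, -0.7, -2.1]
gripper_width: 24.1
time_s: 8.23
eef_pos: [547.9, -32.6, 46.1]
tool_rot: [2.194, 2.245, 0.003]
ft_force: [4.3, -0.1, -2.4]
gripper_width: 23.8
t 8.23 pos [547.9 -32.6  46.1] f [ 4.3 -0.1 -2.4] w 23.8 slide [-0.0006 -0.0522  0.001 ] rot [0.0018 0.     0.0007]
```

View pics/s2c.png

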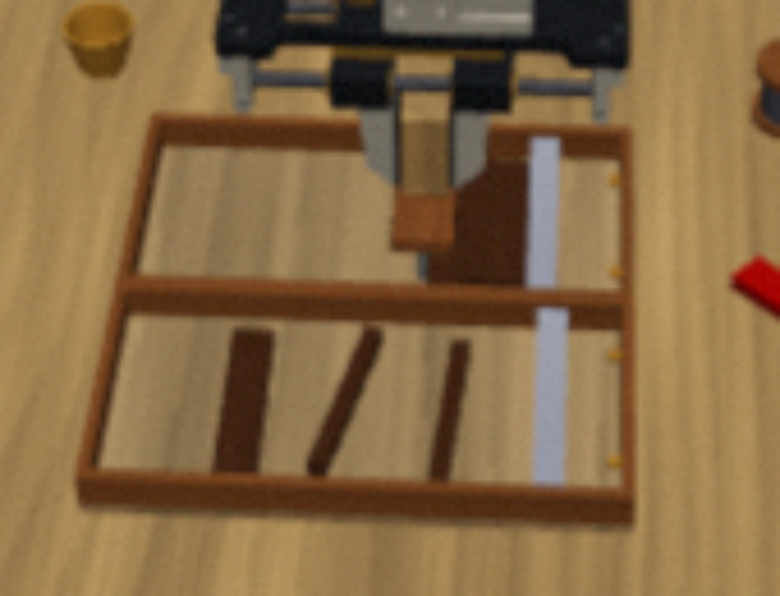

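The side view shows the right row packed without gaps between the tines (430) and the bar (527). The force is 4 N, which is the bar starting to slide. I keep drawing it gently.

```bash
python3 -m creep '[{"slide":[0,-0.004,0],"delta_rot":[0,0,0],"grip":0},{"slide":[0,-0.008,0],"delta_rot":[0,0,0],"grip":0},{"slide":[0,-0.012,0],"delta_rot":[0,0,0],"grip":0},{"slide":[0,-0.016,0],"delta_rot":[0,0,0],"grip":0}]'
python3 -m creep '[{"slide":[0,-0.004,0],"delta_rot":[0,0,0],"grip":0},{"slide":[0,-0.008,0],"delta_rot":[0,0,0],"grip":0},{"slide":[0,-0.012,0],"delta_rot":[0,0,0],"grip":0},{"slide":[0,-0.016,0],"delta_rot":[0,0,0],"grip":0}]'
python3 -m creep '[{"slide":[0,-0.002,0],"delta_rot":[0,0,0],"grip":0},{"slide":[0,-0.004,0],"delta_rot":[0,0,0],"grip":0}]'
```

```text
time_s: 8.62
eef_pos: [539.3, -32.8, 46.0]
tool_rot: [2.195, 2.246, 0.002]
ft_force: [4.8, 0.3, -1.9]
gripper_width: 24.0
time_s: 8.95
eef_pos: [530.6, -33.0, 45.8]
tool_rot: [2.196, 2.247, 0.0]
ft_force: [4.5, 1.1, -1.5]
gripper_width: 23.8
time_s: 9.12
eef_pos: [528.5, -33.1, 45.7]
tool_rot: [-2.196, -2.247, 0.0]
ft_force: [4.7, -0.4, -1.8]
gripper_width: 23.6
```

Now I take 1 mm steps, with a shell guard that stops the sequence once the measured pull rises.

```bash
cat > ok.py <<'E'
import sys
from station import ctrl
o=ctrl.get_obs();print(o['eef_pos'].round(1),o['ft_force'].round(1));sys.exit(o['ft_force'][0]>7.5)
E
python3 -m creep '[{"slide":[0,-0.002,0],"delta_rot":[0,0,0],"grip":0}]' >/dev/null; python3 ok.py &&
python3 -m creep '[{"slide":[0,-0.002,0],"delta_rot":[0,0,0],"grip":0}]' >/dev/null; python3 ok.py &&
python3 -m creep '[{"slide":[0,-0.002,0],"delta_rot":[0,0,0],"grip":0}]' >/dev/null; python3 ok.py &&
python3 -m creep '[{"slide":[0,-0.002,0],"delta_rot":[0,0,0],"grip":0}]' >/dev/null; python3 ok.py &&
python3 -m creep '[{"slide":[0,-0.002,0],"delta_rot":[0,0,0],"grip":0}]' >/dev/null; python3 ok.py
```

```text
[527.6 -33.1  45.7] [ 4.2 -0.3 -1.2]
[527.6 -33.1  45.7] [ 4.2 -0.3 -1.2]
[527.6 -33.1  45.7] [ 4.2 -0.3 -1.2]
[527.6 -33.1  45.7] [ 4.2 -0.3 -1.2]
[527.6 -33.1  45.7] [ 4.2 -0.3 -1.2]False
False
False
False
False
```

```bash
sed -i 's/sys.exit(\(.*\))$/sys.exit(int(\1))/' ok.py; set -e
python3 -m creep '[{"slide":[0,-0.002,0],"delta_rot":[0,0,0],"grip":0}]' >/dev/null; python3 ok.py
python3 -m creep '[{"slide":[0,-0.002,0],"delta_rot":[0,0,0],"grip":0}]' >/dev/null; python3 ok.py
python3 -m creep '[{"slide":[0,-0.002,0],"delta_rot":[0,0,0],"grip":0}]' >/dev/null; python3 ok.py
python3 -m creep '[{"slide":[0,-0.002,0],"delta_rot":[0,0,0],"grip":0}]' >/dev/null; python3 ok.py
python3 -m creep '[{"slide":[0,-0.002,0],"delta_rot":[0,0,0],"grip":0}]' >/dev/null; python3 ok.py
python3 -m creep '[{"slide":[0,-0.002,0],"delta_rot":[0,0,0],"grip":0}]' >/dev/null; python3 ok.py
```

```text
[526.7 -33.2  45.7] [ 4.5  0.2 -2. ]
[525.7 -33.2  45.7] [ 4.8  0.9 -1.5]
[524.7 -33.2  45.7] [ 5.   0.3 -1.8]
[523.7 -33.2  45.7] [ 5.   0.5 -1.2]
[522.7 -33.2  45.7] [ 3.7  0.4 -1. ]
[522.4 -33.2  45.9] [ 7.4  0.4 -2.4]
```

```bash
python3 -m creep '[{"slide":[0,0,0],"delta_rot":[0,0,0],"grip":0}]' >/dev/null; python3 ok.py
python3 -m creep '[{"slide":[0,-0.0006,0],"delta_rot":[0,0,0],"grip":0}]' >/dev/null; python3 ok.py
```

```text
[522.4 -33.2  46. ] [ 5.4 -0.3 -1.2]
[522.4 -33.3  46. ] [ 6.4 -0.6 -1.9]
```

```bash
python3 -m creep '[{"slide":[0,-0.001,0],"delta_rot":[0,0,0],"grip":0}]' >/dev/null; python3 ok.py
python3 -m creep '[{"slide":[0,0,0],"delta_rot":[0,0,0],"grip":0}]' >/dev/null; python3 ok.py
python3 -c "
from h import *
c=cam('side');cv2.imwrite('pics/s3c.png',cv2.resize(c['frame'][200:330,230:400,::-1],(780,596)))"
```

```text
[522.3 -33.2  46.1] [ 7.7  0.8 -2.8]
[522.3 -33.2  46.2] [ 6.5 -0.1 -2.4]
```

View pics/s3c.png

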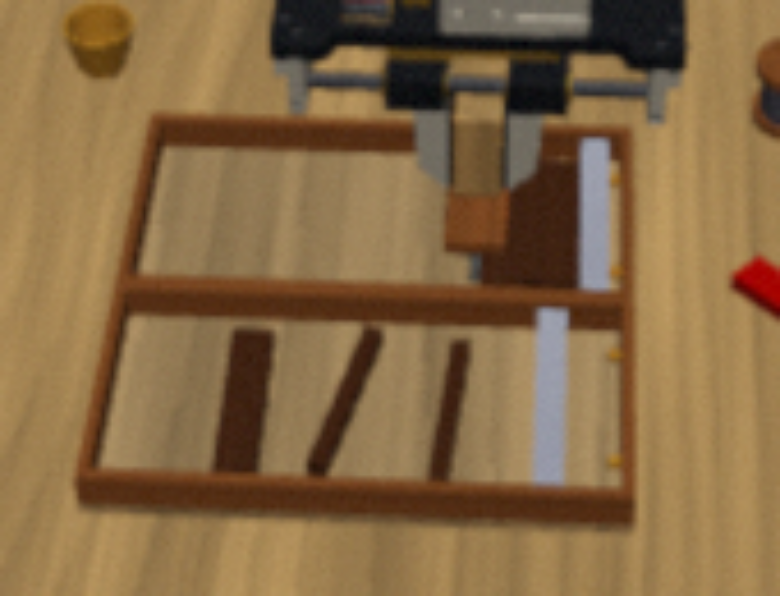

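The side view shows the right bar against its brass stop studs, with the row tight behind it. The force rose to 7.7 N with no further travel, so the bar is home. I back off 5 mm, lift, and go to the left bay.

```bash
python3 -m creep '[{"slide":[0,0.004,0],"delta_rot":[0,0,0],"grip":0},{"slide":[0,0.01,0],"delta_rot":[0,0,0],"grip":0},{"slide":[0,0.012,0],"delta_rot":[0,0,0],"grip":0},{"slide":[0,0.012,-0.02],"delta_rot":[0,0,0],"grip":0},{"slide":[0,0.012,-0.06],"delta_rot":[0,0,0],"grip":0},{"slide":[0,0.012,-0.1],"delta_rot":[0,0,0],"grip":0},{"slide":[0,0.012,-0.12],"delta_rot":[0,0,0],"grip":0}]'
python3 -c "
from h import *
goal(tray(92,62,105),.022)"
```

```text
time_s: 10.67
eef_pos: [526.9, -33.3, 107.8]
tool_rot: [2.196, 2.246, 0.001]
ft_force: [0.6, 1.3, -2.0]
gripper_width: 23.9
t 10.67 pos [526.9 -33.3 107.8] f [ 0.6  1.3 -2. ] w 23.9 slide [0.2476 0.2711 0.0056] rot [0.0003 0.     0.0005]
```

```bash
python3 -m creep '[{"slide":[0.248,0.271,0.005],"delta_rot":[0,0,0],"grip":0},{"slide":[0.248,0.271,0.005],"delta_rot":[0,0,0],"grip":0},{"slide":[0.248,0.271,0.005],"delta_rot":[0,0,0],"grip":0},{"slide":[0.248,0.271,0.005],"delta_rot":[0,0,0],"grip":0},{"slide":[0.248,0.271,0.005],"delta_rot":[0,0,0],"grip":0},{"slide":[0.248,0.271,0.005],"delta_rot":[0,0,0],"grip":0},{"slide":[0.248,0.271,0.005],"delta_rot":[0,0,0],"grip":0},{"slide":[0.248,0.271,0.005],"delta_rot":[0,0,0],"grip":0}]'
python3 -c "
from h import *
goal(tray(92,62,46),.022)"
```

```text
time_s: 11.33
eef_pos: [658.0, 92.4, 102.5]
tool_rot: [-2.196, -2.245, 0.005]
ft_force: [-0.1, -0.4, -1.9]
gripper_width: 23.7
t 11.33 pos [658.   92.4 102.5] f [-0.1 -0.4 -1.9] w 23.7 slide [0.0024 0.0037 0.113 ] rot [-0.0017  0.0009  0.    ]
```

```bash
python3 -m creep '[{"slide":[0.001,0.002,0.04],"delta_rot":[0,0,0],"grip":0},{"slide":[0.001,0.002,0.08],"delta_rot":[0,0,0],"grip":0},{"slide":[0.001,0.002,0.1],"delta_rot":[0,0,0],"grip":0},{"slide":[0.001,0.002,0.11],"delta_rot":[0,0,0],"grip":0},{"slide":[0.001,0.002,0.114],"delta_rot":[0,0,0],"grip":0},{"slide":[0.001,0.002,0.114],"delta_rot":[0,0,0],"grip":0},{"slide":[0.001,0.002,0.114],"delta_rot":[0,0,0],"grip":0}]'
python3 -c "
from h import *
goal(tray(0,62,46),.022)"
python3 -m creep '[{"slide":[0,-0.01,0],"delta_rot":[0,0,0],"grip":0},{"slide":[0,-0.02,0],"delta_rot":[0,0,0],"grip":0},{"slide":[0,-0.03,0],"delta_rot":[0,0,0],"grip":0},{"slide":[0,-0.04,0],"delta_rot":[0,0,0],"grip":0},{"slide":[0,-0.05,0],"delta_rot":[0,0,0],"grip":0},{"slide":[0,-0.06,0],"delta_rot":[0,0,0],"grip":0},{"slide":[0,-0.07,0],"delta_rot":[0,0,0],"grip":0},{"slide":[0,-0.08,0],"delta_rot":[0,0,0],"grip":0}]'
python3 -c "
from h import *
goal(tray(-99+39+2.5,62,46),.022)"
```

```text
time_s: 11.92
eef_pos: [661.1, 94.2, 47.2]
tool_rot: [2.196, 2.246, 0.002]
ft_force: [0.2, -0.8, -1.1]
gripper_width: 23.9
t 11.92 pos [661.1  94.2  47.2] f [ 0.2 -0.8 -1.1] w 23.9 slide [-0.0013 -0.187   0.0022] rot [ 0.0008 -0.0001  0.0004]
time_s: 12.58
eef_pos: [620.1, 93.6, 46.3]
tool_rot: [2.196, 2.247, 0.0]
ft_force: [-0.5, -0.1, -1.2]
gripper_width: 24.0
t 12.58 pos [620.1  93.6  46.3] f [-0.5 -0.1 -1.2] w 24.0 slide [-0.0016 -0.22    0.0006] rot [ 0.0002 -0.      0.0007]
```

```bash
python3 -m creep '[{"slide":[0,-0.01,0],"delta_rot":[0,0,0],"grip":0},{"slide":[-0.001,-0.02,0],"delta_rot":[0,0,0],"grip":0},{"slide":[-0.001,-0.03,0],"delta_rot":[0,0,0],"grip":0},{"slide":[-0.001,-0.04,0],"delta_rot":[0,0,0],"grip":0},{"slide":[-0.001,-0.05,0],"delta_rot":[0,0,0],"grip":0},{"slide":[-0.001,-0.06,0],"delta_rot":[0,0,0],"grip":0},{"slide":[-0.001,-0.07,0],"delta_rot":[0,0,0],"grip":0},{"slide":[-0.001,-0.08,0],"delta_rot":[0,0,0],"grip":0}]'
python3 -m creep '[{"slide":[0,-0.009,0],"delta_rot":[0,0,0],"grip":0},{"slide":[0,-0.018,0],"delta_rot":[0,0,0],"grip":0},{"slide":[0,-0.027,0],"delta_rot":[0,0,0],"grip":0},{"slide":[0,-0.036,0],"delta_rot":[0,0,0],"grip":0},{"slide":[0,-0.045,0],"delta_rot":[0,0,0],"grip":0},{"slide":[0,-0.054,0],"delta_rot":[0,0,0],"grip":0},{"slide":[0,-0.062,0],"delta_rot":[0,0,0],"grip":0},{"slide":[0,-0.068,0],"delta_rot":[0,0,0],"grip":0}]'
python3 -m creep '[{"slide":[0,-0.004,0],"delta_rot":[0,0,0],"grip":0},{"slide":[0,-0.008,0],"delta_rot":[0,0,0],"grip":0},{"slide":[0,-0.012,0],"delta_rot":[0,0,0],"grip":0},{"slide":[0,-0.016,0],"delta_rot":[0,0,0],"grip":0},{"slide":[0,-0.02,0],"delta_rot":[0,0,0],"grip":0},{"slide":[0,-0.024,0],"delta_rot":[0,0,0],"grip":0}]'
python3 -c "
from h import *
goal(tray(-99+39+2.5,62,46),.022)
c=cam('side');cv2.imwrite('pics/s4c.png',cv2.resize(c['frame'][200:330,230:400,::-1],(780,596)))"
```

```text
time_s: 13.25
eef_pos: [580.1, 92.1, 46.2]
tool_rot: [-2.196, -2.247, -0.0]
ft_force: [0.7, -0.2, -0.7]
gripper_width: 23.8
time_s: 13.92
eef_pos: [546.0, 91.4, 46.2]
tool_rot: [-2.196, -2.247, 0.0]
ft_force: [0.0, 0.1, -1.5]
gripper_width: 24.0
time_s: 14.42
eef_pos: [534.4, 91.1, 46.2]
tool_rot: [2.196, 2.247, 0.0]
ft_force: [0.3, -0.7, -1.6]
gripper_width: 23.9
t 14.42 pos [534.4  91.1  46.2] f [ 0.3 -0.7 -1.6] w 23.9 slide [-0.0006 -0.0486  0.0004] rot [ 0.     -0.      0.0006]
```

View pics/s4c.png

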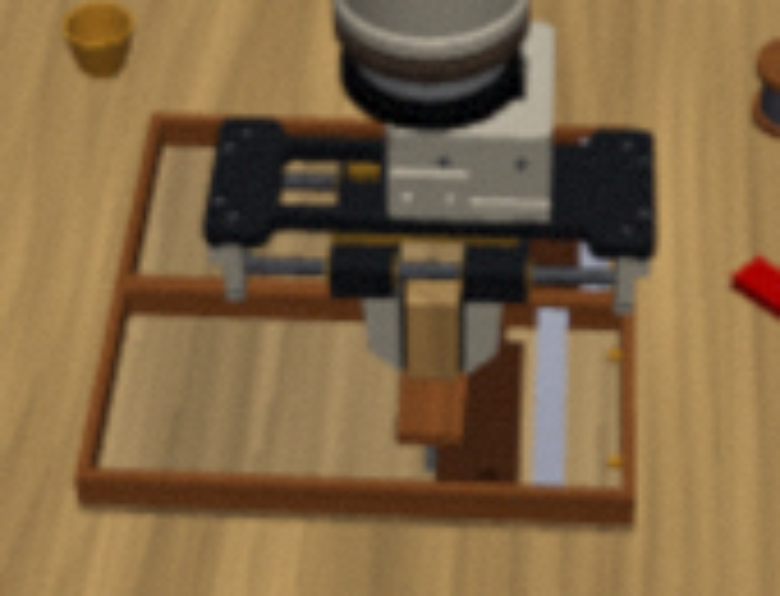

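The left row is packed (437–520), with about 6 mm still to the bar (537). I keep drawing it.

```bash
set -e
python3 -m creep '[{"slide":[0,-0.004,0],"delta_rot":[0,0,0],"grip":0},{"slide":[0,-0.008,0],"delta_rot":[0,0,0],"grip":0},{"slide":[0,-0.012,0],"delta_rot":[0,0,0],"grip":0},{"slide":[0,-0.016,0],"delta_rot":[0,0,0],"grip":0}]' >/dev/null; python3 ok.py
python3 -m creep '[{"slide":[0,-0.004,0],"delta_rot":[0,0,0],"grip":0},{"slide":[0,-0.008,0],"delta_rot":[0,0,0],"grip":0},{"slide":[0,-0.012,0],"delta_rot":[0,0,0],"grip":0}]' >/dev/null; python3 ok.py
python3 -m creep '[{"slide":[0,-0.003,0],"delta_rot":[0,0,0],"grip":0},{"slide":[0,-0.006,0],"delta_rot":[0,0,0],"grip":0}]' >/dev/null; python3 ok.py
python3 -m creep '[{"slide":[0,-0.002,0],"delta_rot":[0,0,0],"grip":0}]' >/dev/null; python3 ok.py
python3 -m creep '[{"slide":[0,-0.002,0],"delta_rot":[0,0,0],"grip":0}]' >/dev/null; python3 ok.py
python3 -m creep '[{"slide":[0,-0.002,0],"delta_rot":[0,0,0],"grip":0}]' >/dev/null; python3 ok.py
python3 -m creep '[{"slide":[0,-0.002,0],"delta_rot":[0,0,0],"grip":0}]' >/dev/null; python3 ok.py
python3 -m creep '[{"slide":[0,-0.002,0],"delta_rot":[0,0,0],"grip":0}]' >/dev/null; python3 ok.py
```

```text
[528.1  90.9  46.7] [ 3.9 -0.  -1.7]
[521.6  90.8  46.7] [ 5.5 -0.8 -2. ]
[517.8  90.7  46.4] [ 4.  -0.6 -1.6]
[516.5  90.7  46.3] [ 3.7  0.  -1.8]
[515.5  90.6  46.3] [ 3.6  0.6 -1.7]
[514.6  90.7  46.2] [ 4.3 -0.1 -1.2]
[513.6  90.6  46.2] [ 3.8 -0.9 -1.3]
[512.5  90.6  46.2] [ 4.8 -1.  -1.4]
```

```bash
set -e; sed -i 's/7.5/6.8/' ok.py
python3 -m creep '[{"slide":[0,-0.002,0],"delta_rot":[0,0,0],"grip":0}]' >/dev/null; python3 ok.py
python3 -m creep '[{"slide":[0,-0.002,0],"delta_rot":[0,0,0],"grip":0}]' >/dev/null; python3 ok.py
python3 -m creep '[{"slide":[0,-0.002,0],"delta_rot":[0,0,0],"grip":0}]' >/dev/null; python3 ok.py
python3 -m creep '[{"slide":[0,-0.002,0],"delta_rot":[0,0,0],"grip":0}]' >/dev/null; python3 ok.py
python3 -m creep '[{"slide":[0,-0.002,0],"delta_rot":[0,0,0],"grip":0}]' >/dev/null; python3 ok.py
python3 -m creep '[{"slide":[0,-0.002,0],"delta_rot":[0,0,0],"grip":0}]' >/dev/null; python3 ok.py
```

```text
[511.5  90.6  46.2] [ 4.  -1.  -1.1]
[510.5  90.5  46.2] [ 3.3 -0.7 -2.4]
[509.5  90.5  46.2] [ 4.5 -0.7 -1. ]
[508.6  90.5  46.2] [ 6.3 -0.2 -2.2]
[508.5  90.5  46.5] [ 6.8 -1.  -1.6]
[508.4  90.5  46.7] [ 8.  -0.5 -2. ]
```

The left bar's travel ended at 508.4 mm with the force rising to 8 N, so it is home. I back off, lift, and carry the rake back.

```bash
python3 -m creep '[{"slide":[0,0.004,0],"delta_rot":[0,0,0],"grip":0},{"slide":[0,0.01,0],"delta_rot":[0,0,0],"grip":0},{"slide":[0,0.014,0],"delta_rot":[0,0,0],"grip":0},{"slide":[0,0.014,-0.03],"delta_rot":[0,0,0],"grip":0},{"slide":[0,0.014,-0.08],"delta_rot":[0,0,0],"grip":0},{"slide":[0,0.014,-0.13],"delta_rot":[0,0,0],"grip":0},{"slide":[0,0.014,-0.18],"delta_rot":[0,0,0],"grip":0},{"slide":[0,0.014,-0.18],"delta_rot":[0,0,0],"grip":0}]'
python3 -c "
from h import *
goal((490.8,-292.9,135),.2175)"
```

```text
time_s: 16.8
eef_pos: [515.1, 91.1, 140.0]
tool_rot: [2.194, 2.246, 0.006]
ft_force: [0.9, 0.3, -1.5]
gripper_width: 24.0
t 16.8 pos [515.1  91.1 140. ] f [ 0.9  0.3 -1.5] w 24.0 slide [-0.7668 -0.0664  0.0086] rot [ 0.0026 -0.0006 -0.1238]
```

```bash
python3 -m creep '[{"slide":[-0.6,-0.05,0],"delta_rot":[0,0,0],"grip":0},{"slide":[-0.6,-0.05,0],"delta_rot":[0,0,0],"grip":0},{"slide":[-0.6,-0.05,0],"delta_rot":[0,0,0],"grip":0},{"slide":[-0.6,-0.05,0],"delta_rot":[0,0,0],"grip":0},{"slide":[-0.6,-0.05,0],"delta_rot":[0,0,0],"grip":0},{"slide":[-0.6,-0.05,0],"delta_rot":[0,0,0],"grip":0},{"slide":[-0.6,-0.05,0],"delta_rot":[0,0,0],"grip":0},{"slide":[-0.6,-0.05,0],"delta_rot":[0,0,0],"grip":0}]'
python3 -m creep '[{"slide":[-0.08,-0.01,0],"delta_rot":[0,0,-0.06],"grip":0},{"slide":[-0.167,-0.016,0],"delta_rot":[0,0,-0.124],"grip":0},{"slide":[-0.167,-0.016,0],"delta_rot":[0,0,-0.124],"grip":0},{"slide":[-0.167,-0.016,0],"delta_rot":[0,0,-0.124],"grip":0},{"slide":[-0.167,-0.016,0],"delta_rot":[0,0,-0.124],"grip":0},{"slide":[-0.167,-0.016,0],"delta_rot":[0,0,-0.124],"grip":0}]'
python3 -c "
from h import *
goal((490.8,-292.9,85),.2175)"
```

```text
time_s: 17.47
eef_pos: [492.1, -218.1, 135.4]
tool_rot: [2.206, 2.237, -0.007]
ft_force: [1.1, -0.9, -0.8]
gripper_width: 23.6
time_s: 17.97
eef_pos: [488.9, -291.4, 135.2]
tool_rot: [-1.964, -2.448, -0.001]
ft_force: [0.2, 0.3, -1.7]
gripper_width: 23.7
t 17.97 pos [ 488.9 -291.4  135.2] f [ 0.2  0.3 -1.7] w 23.7 slide [-0.0041  0.0031  0.1003] rot [-0.001  -0.0017  0.0009]
```

```bash
python3 -m creep '[{"slide":[-0.004,0.003,0.05],"delta_rot":[0,0,0],"grip":0},{"slide":[-0.004,0.003,0.1],"delta_rot":[0,0,0],"grip":0},{"slide":[-0.004,0.003,0.1],"delta_rot":[0,0,0],"grip":0},{"slide":[-0.004,0.003,0.1],"delta_rot":[0,0,0],"grip":0}]'
python3 -c "
from h import *
goal((490.8,-292.9,45.6),.2175)
c=cam('top');d=cam('side')
a=cv2.resize(c['frame'][160:330,210:380],(400,400));b=cv2.resize(d['frame'][110:310,230:430],(400,400))
cv2.imwrite('pics/chk.png',np.hstack([a,b])[:,:,::-1])"
```

```text
time_s: 18.3
eef_pos: [490.2, -292.5, 84.9]
tool_rot: [-1.961, -2.448, 0.001]
ft_force: [-0.2, -0.3, -0.7]
gripper_width: 23.9
t 18.3 pos [ 490.2 -292.5   84.9] f [-0.2 -0.3 -0.7] w 23.9 slide [-0.0012  0.0012  0.0785] rot [-0.0021 -0.0023  0.0016]
```

View pics/chk.png

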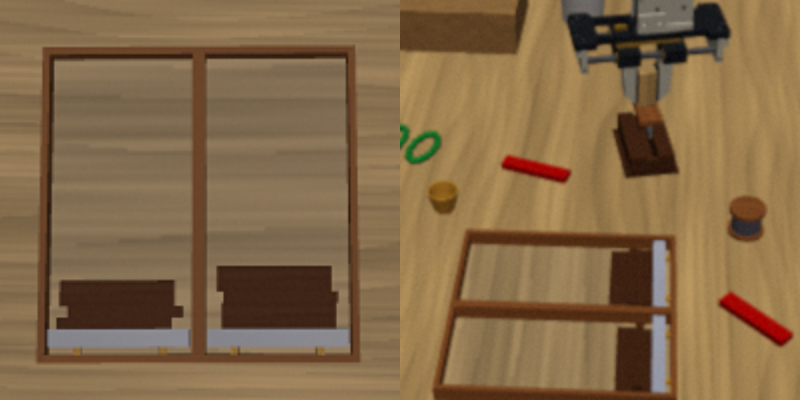

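Both rows lie tight and straight against bars that touch their studs, and the rake is over its slot. I seat it.

```bash
python3 -m creep '[{"slide":[-0.001,0.001,0.02],"delta_rot":[0,0,0],"grip":0},{"slide":[-0.001,0.001,0.04],"delta_rot":[0,0,0],"grip":0},{"slide":[-0.001,0.001,0.055],"delta_rot":[0,0,0],"grip":0},{"slide":[-0.001,0.001,0.065],"delta_rot":[0,0,0],"grip":0},{"slide":[-0.001,0.001,0.071],"delta_rot":[0,0,0],"grip":0},{"slide":[-0.001,0.001,0.075],"delta_rot":[0,0,0],"grip":0},{"slide":[-0.001,0.001,0.077],"delta_rot":[0,0,0],"grip":0},{"slide":[-0.001,0.001,0.077],"delta_rot":[0,0,0],"grip":0}]'
python3 -m creep '[{"slide":[0,0,0],"delta_rot":[0,0,0],"grip":0}]'
python3 -c "
from h import *
goal((490.8,-292.9,45.6),.2175)"
```

```text
time_s: 19.07
eef_pos: [491.8, -295.6, 47.5]
tool_rot: [-1.967, -2.45, 0.0]
ft_force: [0.2, -0.0, -1.6]
gripper_width: 23.8
time_s: 19.15
eef_pos: [492.0, -295.7, 47.9]
tool_rot: [1.967, 2.449, 0.0]
ft_force: [0.6, -0.6, -1.6]
gripper_width: 24.2
t 19.15 pos [ 492.  -295.7   47.9] f [ 0.6 -0.6 -1.6] w 24.2 slide [ 0.0061 -0.0012  0.0046] rot [0.0002 0.0001 0.0001]
```

```bash
python3 -m creep '[{"slide":[0.004,-0.001,0],"delta_rot":[0,0,0],"grip":0},{"slide":[0.005,-0.001,0.002],"delta_rot":[0,0,0],"grip":0},{"slide":[0.005,-0.001,0.004],"delta_rot":[0,0,0],"grip":0},{"slide":[0.005,-0.001,0.004],"delta_rot":[0,0,0],"grip":0}]'
python3 -c "
from h import *
goal((490.8,-292.9,45.6),.2175)"
```

```text
time_s: 19.48
eef_pos: [490.9, -293.1, 45.7]
tool_rot: [-1.967, -2.45, -0.0]
ft_force: [-0.1, 0.9, -1.9]
gripper_width: 23.7
t 19.48 pos [ 490.9 -293.1   45.7] f [-0.1  0.9 -1.9] w 23.7 slide [ 0.0004 -0.      0.0001] rot [ 0.     -0.0001  0.0003]
```

```bash
python3 -m creep '[{"slide":[0,0,0.001],"delta_rot":[0,0,0],"grip":0},{"slide":[0,0,0.001],"delta_rot":[0,0,0],"grip":0}]'|grep -E 'pos|force'
python3 -m creep '[{"slide":[0,0,0.001],"delta_rot":[0,0,0],"grip":0},{"slide":[0,0,0.001],"delta_rot":[0,0,0],"grip":0}]'|grep -E 'pos|force'
```

```text
eef_pos: [490.9, -293.1, 45.6]
ft_force: [-1.6, 1.1, 4.3]
eef_pos: [490.9, -293.1, 45.6]
ft_force: [-2.3, 1.9, 8.6]
```

Seated: the position holds at 45.6 mm and fz turns upward. I release and rise.

```bash
python3 -m creep '[{"slide":[0,0,-0.001],"delta_rot":[0,0,0],"grip":0},{"slide":[0,0,-0.001],"delta_rot":[0,0,0],"grip":0.3},{"slide":[0,0,-0.001],"delta_rot":[0,0,0],"grip":0.5},{"slide":[0,0,-0.001],"delta_rot":[0,0,0],"grip":0.8},{"slide":[0,0,-0.001],"delta_rot":[0,0,0],"grip":1},{"slide":[0,0,-0.001],"delta_rot":[0,0,0],"grip":1},{"slide":[0,0,-0.001],"delta_rot":[0,0,0],"grip":1},{"slide":[0,0,-0.001],"delta_rot":[0,0,0],"grip":1}]'
python3 -m creep '[{"slide":[0,0,0],"delta_rot":[0,0,0],"grip":1},{"slide":[0,0,0],"delta_rot":[0,0,0],"grip":1},{"slide":[0,0,-0.04],"delta_rot":[0,0,0],"grip":1},{"slide":[0,0,-0.1],"delta_rot":[0,0,0],"grip":1},{"slide":[0,0,-0.17],"delta_rot":[0,0,0],"grip":1},{"slide":[0,0,-0.24],"delta_rot":[0,0,0],"grip":1},{"slide":[0,0,-0.3],"delta_rot":[0,0,0],"grip":1},{"slide":[0,0,-0.3],"delta_rot":[0,0,0],"grip":1}]'
python3 - <<'E'
from h import *
c=cam('wrist');d=cam('side')
a=cv2.resize(c['frame'][100:340,200:440],(400,400));b=cv2.resize(d['frame'][110:310,230:430],(400,400))
cv2.imwrite('pics/chk2.png',np.hstack([a,b])[:,:,::-1])
E
```

```text
time_s: 20.48
eef_pos: [490.8, -293.3, 45.1]
tool_rot: [-1.967, -2.45, 0.0]
ft_force: [0.8, 0.1, 0.8]
gripper_width: 62.8
time_s: 21.15
eef_pos: [494.5, -295.6, 202.1]
tool_rot: [1.96, 2.441, 0.004]
ft_force: [-0.2, -0.7, -0.1]
gripper_width: 91.8
```

View pics/chk2.png

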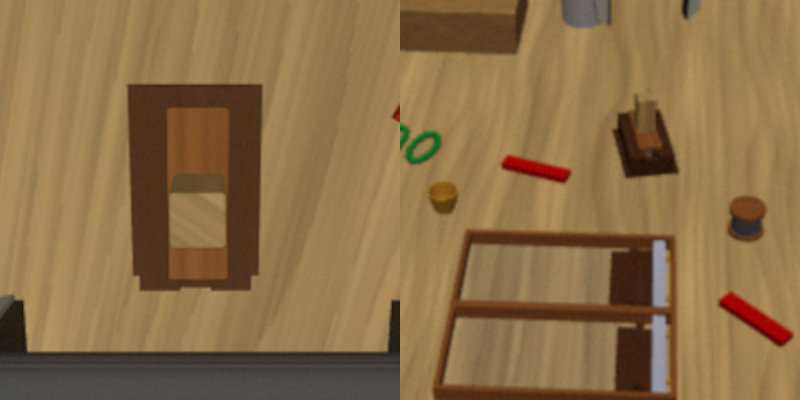

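The rake is upright and centred in its cradle. The rows and bars are unchanged.

```bash
python3 -m creep '[{"slide":[0,0,0],"delta_rot":[0,0,0],"grip":1},{"slide":[0,0,0],"delta_rot":[0,0,0],"grip":1}]' | head -2
python3 -c "
from station import ctrl
print(ctrl.hand_in())"
```

```text
time_s: 21.42
eef_pos: [489.8, -292.6, 193.5]
the job is handed in; nothing more can be done
None
```

I combed both bays with the rake, drew each bar home, put the rake back and handed the job in at about 21.4 s. No verdict was reported.

- **Bars:** Each bar slid at about 4–5 N. I stopped when its travel ended. The highest pull I read was 7.7 N on the right and 8.0 N on the left, taken only at the end of each move, so a brief higher pull between readings would not show. The last pictures show both bars against their studs.
- **Rows:** The top and side views after combing show three sticks per bay lying flat and tight against the bar. Their ends are not flush with each other across the bay.
- **Rake:** It is upright, centred and seated in its cradle. I felt it touch down at the same height it was picked up from. I pressed it down on the cradle with about 9 N for a moment before letting go.
- **Other things:** I touched none of the other objects or the red and turquoise look-alikes. The bell cup, spool and the red pieces showed no change in the last side view. The pine cone and jar were outside that crop, so I did not check them again.

No checks failed. One reading disagreed: on the first lowering the rake was about 3 mm off sideways, and I corrected that before seating it.

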